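# Balance-check a panel meter and hold it on the test jig

## Task

Take the panel meter with the amber dial out of its rack cup, lift it well clear, tip it to about 30 degrees to swing its pointer, keep it there a moment, then bring it level again while it is still in the air and pause. Then lower it, dial up, into the steel ring of the grey test jig and press it down gently against the sprung contact plunger until the underside of its black bezel sits flush and firmly on the ring; finish while still gripping the meter and holding it pressed there, because the spring pushes it up again if you let go. Leave the other meters and the things on the bench where they are.

Things in the scene. Friction and masses are not known exactly. Their poses are not given: they have to be found in the camera images.
- meter_amber_center (a point): middle of the black square bezel (56 x 56 mm, 10 mm thick, dial on top) of the amber-dial panel meter, the place to grasp. Bezel underside 5 mm below this point, stud tips 43 mm below. z points out of the dial (up at the start), x and y are square to the bezel sides. The meter hangs by its bezel in a rack cup narrower than the bezel, so fingers can reach below two opposite sides
- meter_amber: the same meter, 0.08 to 0.17 kg; origin at its stud tips, same axes. From the top: the bezel, then a white round body of 38 mm diameter, 30 mm long, then two brass studs of 5 mm diameter, 8 mm long, 18 mm apart along y
- rack: fixed rack: aluminium plate 100 (x) x 330 (y) x 10 mm with three blue round cups in a row along its y at -110, 0 and +110 mm, each 50 mm outside and 43 mm inside diameter, rims 52 mm above the table; the three meters stand in the cups in any order. Origin at the middle of its underside
- nest_rim (a point): centre of the top rim of the steel stop ring (52 mm outside, 44 mm inside diameter), z up, 85 mm above the table. The meter body enters with 3 mm to spare all round, at any yaw; the rim is the hard stop for the bezel underside, so the bezel middle is then 5 mm above this point
- stop_ring: the steel stop ring, a tube 65 mm tall fixed upright on the jig's grey base (130 x 120 x 20 mm); origin at the centre of its underside, 65 mm below nest_rim
- plunger (a joint): travel (m) of the sprung brass contact plunger, a 32 mm disc inside the ring: 0 when free (its top 26 mm below the rim), growing as pressed down, 0.012 when the bezel sits on the rim; end of travel 0.016. It pushes up with 4 N at 0 and 10 N at 0.012. A red flag on it shows its height by a white scale, 60 mm from the ring axis on the jig's -x side
- meter_cream1: bystander: panel meter of the same shape and size as the amber one, but with a cream dial; origin at the tips of its studs, z up; stands in another rack cup
- meter_cream2: bystander: panel meter of the same shape and size as the amber one, but with a cream dial; origin at the tips of its studs, z up; stands in another rack cup
- screwdriver: bystander: screwdriver lying on the bench; origin under its middle
- multimeter: bystander: yellow hand multimeter 150 x 75 x 34 mm lying on the bench; origin under its middle
- jar: bystander: jar, 54 mm diameter, 70 mm tall; origin at the centre of its underside
- flux_can: bystander: red can, 60 mm diameter, 90 mm tall; origin at the centre of its underside
- screw_cup: bystander: small grey bowl, 70 mm diameter, 35 mm tall; origin at the centre of its underside
Mind the look-alikes: they are no part of the job. Leave any brown or pink look-alike of the part that bears nest_rim alone.

How it is judged:
On the way, in this order (a step that is already met when the one before it is completed fails the run):
1. the amber meter is clear of the rack and tipped to about 30 degrees (23 to 40) (height (world z) of meter_amber_center above 0.105 m and angle between meter_amber_center's own z axis and vertical between 0.4 and 0.7 rad), for 0.3 s.
2. it is level again (within 7 degrees), still in the air (height (world z) of meter_amber_center above 0.105 m and angle between meter_amber_center's own z axis and vertical below 0.12 rad and contact force between meter_amber and stop_ring below 0.05 N), for 0.3 s.
At the end, for the whole second after the job is handed in: The fingers still hold the amber meter (over 2 N) in the jig, dial up (within 3.4 degrees), at rest, its bezel down on the stop ring (middle of the bezel under 6.5 mm above the rim, centred within 5 mm) and pressing on the ring with 1 to 35 N, the plunger pressed over 10.5 mm (value of joint plunger above 0.0105 m and horizontal distance between meter_amber_center and nest_rim below 0.005 m and z of meter_amber_center in the frame of nest_rim below 0.0065 m and angle between meter_amber_center's own z axis and vertical below 0.06 rad and contact force between meter_amber and stop_ring between 1 and 35 N and contact force between the fingers and meter_amber above 2 N and linear speed of meter_amber below 0.02 m/s); the arm keeps its last pose, push and grip.
It fails at once if the meter is rammed on the ring (over 50 N) (contact force between meter_amber and stop_ring above 50 N).
It fails at once if another meter (20 mm) or a thing on the bench (30 mm) is moved (distance of any of meter_cream1, meter_cream2 from where it was at the start of the episode above 0.02 m or distance of any of screwdriver, multimeter, jar, flux_can, screw_cup from where it was at the start of the episode above 0.03 m).
It also fails if it takes over 58 s, if anything falls off the work surface, if the arm or the gripper's body presses on something with over 40 N, if the wrist force passes 120 N, or if a joint passes its speed limit or range.

## Robot

A 6-joint arm with a two-finger parallel gripper is mounted at the origin on the work surface. World frame = base frame: x ahead of the robot, y to its left, z up, the work surface at z = 0. Lengths are in m, angles in rad, forces in N, time in s.
With the tool pointing down it reaches from about 0.25 to 0.775 m from the base axis. Payload 4 kg.
Tool frame: the origin (TCP) lies at the very end of the fingers, on their centre line; the grasp point (between the pads) lies 19 mm behind it; z points along the fingers, y is the line along which they close (so a half turn about z gives the same grasp; the last joint's range is limited). The gripper opens to 85 mm and grips with 20 to 120 N. Pads are 22 mm wide; open, the fingers measure 114 mm over their backs; the gripper's body (76 mm by 85 mm) begins 54 mm behind the grasp point. The pads swing forward as they close: fully open they stand 13 mm farther back than shut.
Start: joints at [1.066, 0.087, 1.371, -0, 1.684, -0.103], TCP at [0.215, 0.506, 0.231] pointing down, gripper open.
Joint ranges: [-3.1, 3.1], [-0.76, 2.03], [0.27, 2.55], [-1.08, 4.22], [0.17, 2.65], [-2.57, 2.57]. Speed limits (rad/s): [2.79, 2.79, 3.14, 3.14, 3.14, 3.14].

## Interface

Orientations are given as a 3x3 rotation matrix whose columns are the frame's x, y, z axes.
In Python, from cell import env gives the robot as it stands. The module is installed in compiled form; this text tells all that it offers.
- The arm moves only by the tool step_arm, never from a script. Its argument "motion" is a list of rows, each an object with "travel": the shift along the tool's x, y, z in m, a list of three; "rot": the turn, a rotation vector about the tool's x, y, z in rad, a list of three. In form: [{"travel": [tx, ty, tz], "rot": [ax, ay, az]}, ...]. A call has 1 to 8 rows; each row shifts and turns the commanded pose from where the row before left it, along the tool's axes as they then stand; what a row does not reach is not made up. A row lasts 1/12 s, in which the tool goes at most 41.7 mm and 7.16 degrees, less where a joint would pass 70% of its speed; a pose out of reach is approached as far as the arm can. A call is refused whole if a number of a shift passes 0.0417 or a number of a turn 0.125, either way. A call with a gripper value outside its range is refused whole. "hand" is the opening, from -1 (shut) to 1 (fully open), set as the call begins (left out, the last holds). The fingers move at their own pace and stop on an object; "force" is the grip in N (left out, the last holds). Time passes only in rows, so rows that do not move let the fingers close. It gives the time, the measured TCP pose, the force, the opening and the grip force at its end, in the units of the state.
- env.sense(): the state, without advancing time (a new reading comes with each control period).
- env.camera(name): name is "scene" or "top" or "wrist"; returns a dict with "img" (400x640x3 uint8, blue, green, red), "range_z" (400x640 float32, m along the optical axis (not along the pixel's ray), 0 where there is no reading), "K" (3x3 intrinsics, pixels), "view" (4x4, takes a point from world to camera coordinates). Camera axes: x right, y down, z forward; pixel columns grow to the right and rows downward; lengths in m; the calibration is good to about 2 mm. A picture is of the moment at which its call begins.
- env.job_done(): hands the job in; it is judged then, once.
Trained networks look in a picture, given as the dict that the camera call returned (one of the last four; its "shot" number tells which), for a name from the list of things; names that differ only in an ending like _2 or _b are one class to them, and where a whole thing is asked for, a point or a joint stands for the part that bears it (a point fixed in the world has none). Each returns a list of dicts, best first, with "conf" (0 to 1); they miss things now and then, are a little off and sometimes report something else, mostly with a low value. They report only what shows in the picture. A call takes as long as a camera call. They do not tell look-alikes from the thing itself.
- env.look_for(picture, thing): "bbox" ([centre column, centre row, width, height] as shares, 0 to 1, of the picture: columns of its width, rows of its height, round what is visible of it).
- env.mark_of(picture, thing): "at" ([column, row] as shares, 0 to 1, of the picture: columns of its width, rows of its height: a listed point, or the origin of a listed thing).
The state is a dict: "t": time; "joint_positions": joint angles; "qvel": joint speeds; "joint_efforts": joint torques, N m; "tool_pos": TCP position; "ee_rot": TCP orientation; "wrist_force": force on the tool from outside, world axes, zero at the start; "wrist_torque": the same for the moment, N m; "gripper_width": finger opening in m; "grasp_force": force on a finger pad.
Only numpy, scipy, OpenCV 4.12 (cv2) and the standard library are available. Lean on these libraries where they do the work, as an engineer would, in place of code of your own. Each camera call takes 0.05 s, during which the arm holds its last target. There are 200 camera calls.

## Working session

There is one attempt and no reset: what is moved stays moved. The work goes in short steps, Python scripts to look and compute and a tool call to move; the robot and the scene stay as the last step left them, time stands still between calls to the robot, and variables do not carry over. Pictures are saved under pics/ and viewed, at most 10 in all, crops included, and the job is handed in when it is done.

Besides the shell and the picture viewer there is one more tool, called after "Call:" in YAML: its name, and indented under it one key for each argument. step_arm: Moves the arm, as the interface text tells. Its arguments: {"type":"object","properties":{"motion":{"type":"array"},"hand":{"type":"number"},"force":{"type":"number"}},"required":["motion"]}

```bash
mkdir -p pics
cat > h.py <<'E'
from cell import env
import numpy as np, cv2
def px2w(p,u,v,z=None):
    K,V=p["K"],p["view"]; Ti=np.linalg.inv(V)
    r=np.linalg.inv(K)@np.array([u,v,1.])
    if z is None:
        d=p["range_z"][int(round(v)),int(round(u))]; return (Ti@np.r_[r*d,1])[:3]
    o=Ti[:3,3]; w=Ti[:3,:3]@r
    return o+w*(z-o[2])/w[2]
def tri(ps,uvs):
    A=[]
    for p,(u,v) in zip(ps,uvs):
        P=p["K"]@p["view"][:3]; A+= [u*P[2]-P[0], v*P[2]-P[1]]
    X=np.linalg.svd(np.array(A))[2][-1]; return X[:3]/X[3]
E
python3 - <<'E'
from h import *
np.set_printoptions(precision=4,suppress=True)
s=env.sense(); print(s["t"],s["tool_pos"],s["ee_rot"].tolist() if hasattr(s["ee_rot"],'tolist') else s["ee_rot"],s["wrist_force"])
for n in ["scene","top"]:
    p=env.camera(n); cv2.imwrite(f"pics/{n}1.png",p["img"])
    for t in ["meter_amber_center","nest_rim","rack"]:
        for d in env.mark_of(p,t)[:4]:
            u,v=d["at"][0]*640,d["at"][1]*400
            print(n,t,round(d["conf"],2),round(u),round(v),px2w(p,u,v), px2w(p,u,v,{"meter_amber_center":.057,"nest_rim":.085,"rack":0}[t]))
    print(np.linalg.inv(p["view"])[:3,3])
E
```

```text
0.0 [0.2149 0.5057 0.2301] [[-0.9203306685312101, 0.39113965872242573, -0.001108122466166486], [0.3911411515409653, 0.9203285704210953, -0.0019804135605116014], [0.00024521848095071985, -0.0022560676335787086, -0.9999974250100494]] [ 0.4153 -0.7262  0.3174]
scene meter_amber_center 0.74 298 180 [ 0.4991 -0.2099  0.0784] [ 0.4795 -0.2389  0.057 ]
scene meter_amber_center 0.65 338 239 [0.5829 0.1207 0.0643] [0.577  0.1137 0.057 ]
scene nest_rim 0.75 296 182 [ 0.5042 -0.2116  0.0711] [ 0.5167 -0.193   0.085 ]
scene nest_rim 0.7 236 175 [ 0.6556 -0.3787  0.0722] [ 0.6649 -0.3591  0.085 ]
scene nest_rim 0.61 336 160 [ 0.2974 -0.2431  0.0756] [ 0.3081 -0.2301  0.085 ]
scene rack 0.61 361 269 [0.5816 0.2276 0.0211] [ 0.5654  0.2108 -0.    ]
[1.2923 0.9646 0.9469]
top meter_amber_center 0.67 269 189 [0.5764 0.1014 0.0635] [0.5778 0.1021 0.057 ]
top nest_rim 0.6 405 165 [ 0.6722 -0.3598  0.0565] [ 0.6637 -0.3531  0.085 ]
top nest_rim 0.57 359 208 [ 0.5201 -0.2008  0.0595] [ 0.5155 -0.1979  0.085 ]
top nest_rim 0.48 370 274 [ 0.3046 -0.2427  0.0178] [ 0.3034 -0.2331  0.085 ]
top rack 0.82 238 195 [0.5569 0.2026 0.059 ] [0.5693 0.214  0.    ]
top rack 0.18 358 207 [ 0.5218 -0.1989  0.0576] [ 0.5323 -0.2054  0.    ]
[ 0.2816 -0.0497  1.3714]
```

Run:
```python
import cv2,numpy as np
a=cv2.imread("pics/scene1.png");b=cv2.imread("pics/top1.png")
c=np.vstack([cv2.resize(a[120:320,180:450],(800,592))[:,:800]])
cv2.imwrite("pics/sc_crop.png",c)
cv2.imwrite("pics/top_crop.png",cv2.resize(b[130:310,200:440],(800,600)))
```

```text
(no output)
```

View pics/sc_crop.png

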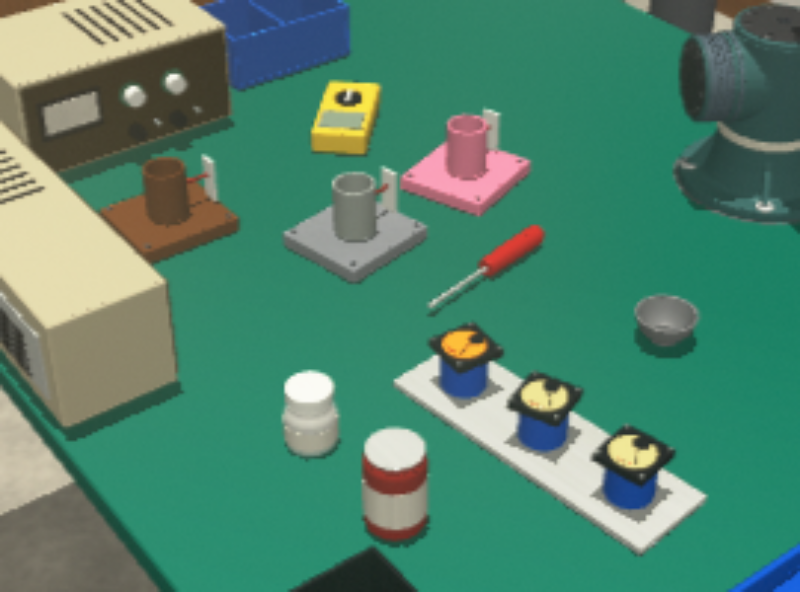

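View pics/top_crop.png

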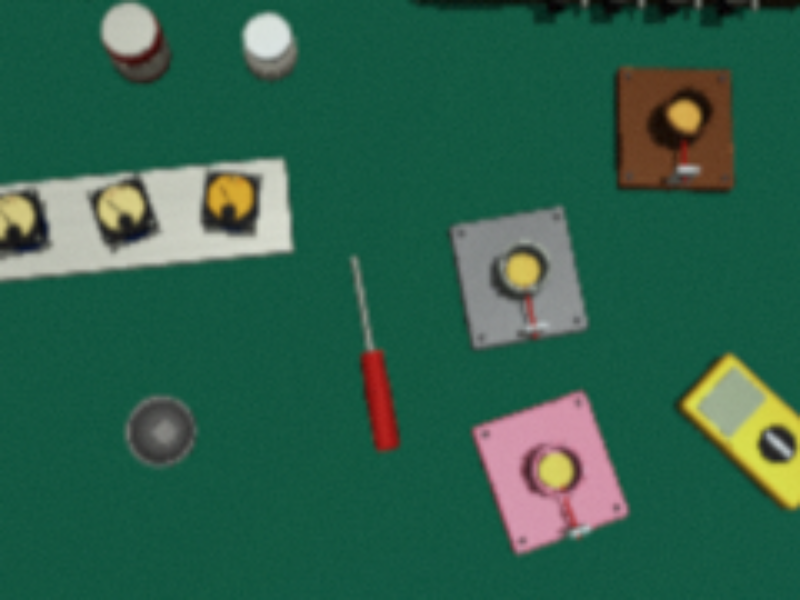

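The candidates for the meter are amber at scene (336,237) / top (269,189), and cream at about scene (364,255) and (393,273). For the jig they are grey at scene (300,181) / top (357,211), pink at (337,168), and brown at (236,180). I choose the amber meter and the grey jig. I'll move above the meter for a close look.

Call:
step_arm:
  motion:
    - {"travel": [-0.035,-0.016,0],"rot": [0,0,0]}
    - {"travel": [-0.035,-0.016,0],"rot": [0,0,0]}
    - {"travel": [-0.035,-0.016,0],"rot": [0,0,0]}
    - {"travel": [-0.035,-0.016,0],"rot": [0,0,0]}
    - {"travel": [-0.035,-0.016,0],"rot": [0,0,0]}
    - {"travel": [-0.035,-0.016,0],"rot": [0,0,0]}
    - {"travel": [-0.035,-0.016,0],"rot": [0,0,0]}

```text
t: 0.98
tool_pos: [0.3977, 0.3058, 0.2316]
ee_rot: [[-0.92, 0.391, 0.001], [0.391, 0.92, 0.001], [-0.0, 0.001, -1.0]]
wrist_force: [0.8, 0.6, 0.9]
gripper_width: 0.0854
grasp_force: 0.0
```

Call:
step_arm:
  motion:
    - {"travel": [-0.035,-0.016,0],"rot": [0,0,0]}
    - {"travel": [-0.035,-0.016,0],"rot": [0,0,0]}
    - {"travel": [-0.035,-0.016,0],"rot": [0,0,0]}
    - {"travel": [-0.035,-0.016,0],"rot": [0,0,0]}
    - {"travel": [-0.035,-0.016,0],"rot": [0,0,-0.1]}
    - {"travel": [0,0,0],"rot": [0,0,-0.1]}
    - {"travel": [0,0,0],"rot": [0,0,-0.1]}
    - {"travel": [0,0,0],"rot": [0,0,-0.1]}

```text
t: 1.65
tool_pos: [0.5271, 0.1642, 0.2311]
ee_rot: [[-1.0, -0.001, -0.001], [-0.001, 1.0, 0.0], [0.001, 0.0, -1.0]]
wrist_force: [-0.2, 0.8, -0.4]
gripper_width: 0.0856
grasp_force: 0.0
```

Run:
```python
from h import *
np.set_printoptions(precision=4,suppress=True)
s=env.sense(); print(s["t"],s["tool_pos"],np.array(s["ee_rot"]).round(3).tolist(),s["wrist_force"])
p=env.camera("wrist"); cv2.imwrite("pics/w1.png",p["img"])
print(np.linalg.inv(p["view"]))
for d in env.mark_of(p,"meter_amber_center"):
    u,v=d["at"][0]*640,d["at"][1]*400; print(d["conf"],u,v,px2w(p,u,v),px2w(p,u,v,.057))
```

```text
1.65 [0.5271 0.1642 0.2311] [[-1.0, -0.001, -0.001], [-0.001, 1.0, 0.0], [0.001, 0.0, -1.0]] [-0.1723  0.8444 -0.4129]
[[-0.0022  0.952   0.306   0.4491]
 [ 1.      0.0025 -0.0006  0.1649]
 [-0.0013  0.306  -0.952   0.3734]
 [ 0.      0.      0.      1.    ]]
0.63 268.224 219.88 [0.573  0.1048 0.0616] [0.5748 0.1039 0.057 ]
0.19 151.104 89.08 [ 0.4285 -0.04   -0.0012] [ 0.4317 -0.0082  0.057 ]
```

View pics/w1.png

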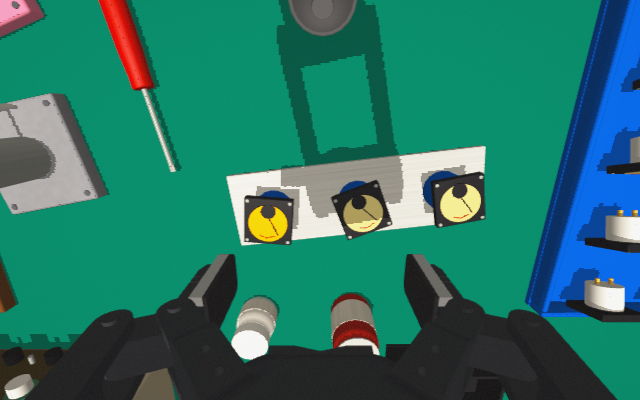

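The wrist view shows the amber dial at (269,222), nearly square to the tool, with a cream meter next to it at (361,210). I'll fit the bezel outline from depth and compare it with the top and scene views.

```bash
cat >> h.py <<'E'
def cloud(p):
    v,u=np.mgrid[0:400,0:640]; d=p["range_z"]; Ti=np.linalg.inv(p["view"])
    r=np.linalg.inv(p["K"])@np.stack([u.ravel(),v.ravel(),np.ones(u.size)])
    return (Ti[:3,:3]@(r*d.ravel())+Ti[:3,3:]).T, d.ravel()>0
def near(p,c,rad,z0,z1):
    P,ok=cloud(p); m=ok&(np.hypot(P[:,0]-c[0],P[:,1]-c[1])<rad)&(P[:,2]>z0)&(P[:,2]<z1); return P[m]
E
python3 - <<'E'
from h import *
np.set_printoptions(precision=4,suppress=True)
ps=[env.camera(n) for n in ("wrist","top","scene")]
for p in ps:
    Q=near(p,(.576,.104),.045,.052,.075)
    r=cv2.minAreaRect((Q[:,:2]*1000).astype(np.float32)); print(len(Q),r,np.median(Q[:,2]))
uv=[]
for p,c in zip(ps,[(268,220),(269,189),(338,239)]):
    b=[d for d in env.mark_of(p,"meter_amber_center")]
    L=[np.array(d["at"])*[640,400] for d in b]; L.sort(key=lambda x:np.hypot(*(x-c))); print(L[0]); uv.append(L[0])
print(tri(ps[:2],uv[:2]),tri(ps,uv))
for n,p in zip("ts",ps[1:]):
    Q=near(p,(.516,-.196),.034,.078,.092); print(n,len(Q),Q.mean(0),Q.min(0),Q.max(0), cv2.minEnclosingCircle((Q[:,:2]*1000).astype(np.float32)))
E
```

```text
2261 ((574.6622314453125, 104.63890838623047), (55.663936614990234, 56.43791580200195), 85.4732894897461) 0.06231256362207421
254 ((576.642578125, 101.22137451171875), (55.61937713623047, 55.79590606689453), 84.40253448486328) 0.061497514765977646
263 ((576.8544311523438, 106.38971710205078), (63.096187591552734, 61.19469451904297), 82.1351318359375) 0.06119949753858789
[265.92 221.4 ]
[268.992 189.8  ]
[338.816 241.8  ]
[0.5762 0.1012 0.056 ] [0.5758 0.1062 0.042 ]
t 59 [ 0.5095 -0.1934  0.0842] [ 0.485  -0.2184  0.0781] [ 0.5342 -0.1692  0.0913] ((510.1173400878906, -192.89620971679688), 25.841459274291992)
s 56 [ 0.5082 -0.191   0.082 ] [ 0.4843 -0.2175  0.078 ] [ 0.5345 -0.1635  0.087 ] ((509.51715087890625, -192.1063690185547), 28.62984848022461)
```

Call:
step_arm:
  motion:
    - {"travel": [-0.016,-0.02,0.02],"rot": [0,0,0.04]}
    - {"travel": [-0.016,-0.02,0.02],"rot": [0,0,0.04]}
    - {"travel": [-0.016,-0.02,0.02],"rot": [0,0,0]}
    - {"travel": [0,0,0.03],"rot": [0,0,0]}
    - {"travel": [0,0,0.015],"rot": [0,0,0]}
    - {"travel": [0,0,0],"rot": [0,0,0]}

```text
t: 2.55
tool_pos: [0.5691, 0.1027, 0.121]
ee_rot: [[-0.997, 0.083, -0.01], [0.083, 0.997, -0.001], [0.01, -0.002, -1.0]]
wrist_force: [-0.9, 0.6, -0.9]
gripper_width: 0.0856
grasp_force: 0.0
```

Run:
```python
from h import *
np.set_printoptions(precision=4,suppress=True)
s=env.sense(); print(s["t"],s["tool_pos"],np.array(s["ee_rot"]).round(3).tolist(),s["wrist_force"])
p=env.camera("wrist"); cv2.imwrite("pics/w2.png",p["img"])
Q=near(p,(.575,.1045),.045,.052,.075)
print(len(Q),cv2.minAreaRect((Q[:,:2]*1000).astype(np.float32)),np.median(Q[:,2]))
for d in env.mark_of(p,"meter_amber_center"):
    u,v=d["at"][0]*640,d["at"][1]*400; print(d["conf"],u,v,px2w(p,u,v,.057))
```

```text
2.55 [0.5691 0.1027 0.121 ] [[-0.997, 0.083, -0.01], [0.083, 0.997, -0.001], [0.01, -0.002, -1.0]] [-0.8617  0.5659 -0.9143]
5251 ((574.291015625, 104.35034942626953), (56.16381072998047, 55.799503326416016), 85.33021545410156) 0.06216677270415258
0.87 323.58400000000006 224.00000000000003 [0.5759 0.1053 0.057 ]
```

View pics/w2.png

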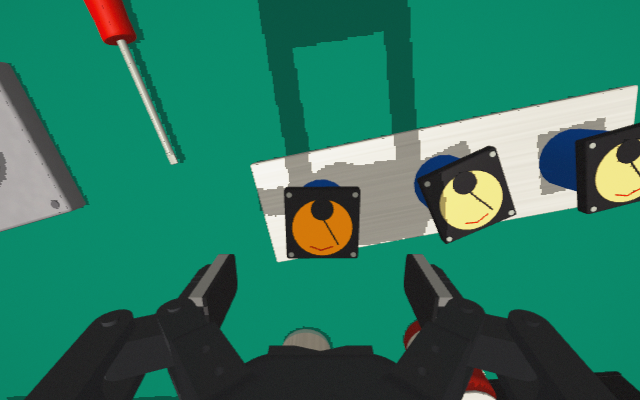

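The amber meter is square to the fingers at (322,222), and the cream bezel next to it starts at column 420, outside finger reach. I'll descend and grip.

Call:
step_arm:
  motion:
    - {"travel": [-0.006,0.002,0.015],"rot": [0,0,0]}
    - {"travel": [0,0,0.02],"rot": [0,0,0]}
    - {"travel": [0,0,0.02],"rot": [0,0,0]}
    - {"travel": [0,0,0.02],"rot": [0,0,0]}
    - {"travel": [0,0,0.01],"rot": [0,0,0]}
    - {"travel": [0,0,0],"rot": [0,0,0]}
    - {"travel": [0,0,0],"rot": [0,0,0]}
    - {"travel": [0,0,0],"rot": [0,0,0]}

```text
t: 3.32
tool_pos: [0.5797, 0.1052, 0.0437]
ee_rot: [[-0.997, 0.081, 0.004], [0.081, 0.997, 0.0], [-0.004, 0.001, -1.0]]
wrist_force: [1.1, -0.5, 0.4]
gripper_width: 0.0851
grasp_force: 0.0
```

Run:
```python
from h import *
np.set_printoptions(precision=4,suppress=True)
s=env.sense(); print(s["t"],s["tool_pos"],np.array(s["ee_rot"]).round(3).tolist(),s["wrist_force"])
p=env.camera("wrist"); cv2.imwrite("pics/w3.png",p["img"])
Q=near(p,(.575,.1045),.03,.052,.075)
print(len(Q),cv2.minAreaRect((Q[:,:2]*1000).astype(np.float32)),np.median(Q[:,2]))
```

```text
3.3167 [0.5797 0.1052 0.0437] [[-0.997, 0.081, 0.004], [0.081, 0.997, 0.0], [-0.004, 0.001, -1.0]] [ 1.0727 -0.5037  0.4213]
10283 ((574.3950805664062, 104.4271469116211), (56.240394592285156, 56.41132354736328), 84.85409545898438) 0.062230216402296354
```

View pics/w3.png

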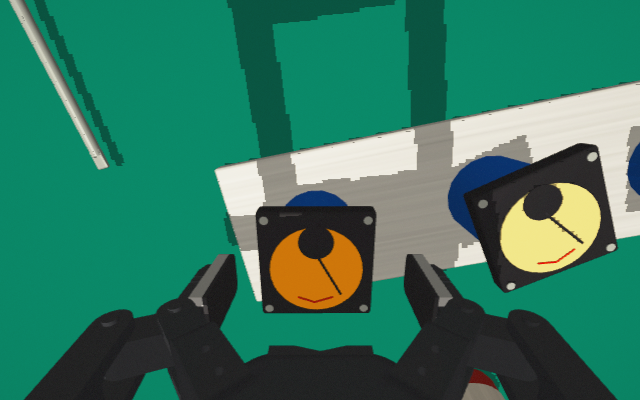

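The bezel is midway between the pads and the tool is about 5 mm too far in x. I'll correct that, go 10 mm lower and close.

Call:
step_arm:
  motion:
    - {"travel": [0.005,-0.001,0.005],"rot": [0,0,0]}
    - {"travel": [0,0,0.005],"rot": [0,0,0]}
    - {"travel": [0,0,0],"rot": [0,0,0]}
    - {"travel": [0,0,0],"rot": [0,0,0]}

```text
t: 3.7
tool_pos: [0.5725, 0.1042, 0.0308]
ee_rot: [[-0.997, 0.082, -0.001], [0.082, 0.997, 0.0], [0.001, -0.0, -1.0]]
wrist_force: [0.8, -0.1, -0.1]
gripper_width: 0.085
grasp_force: 0.0
```

Call:
step_arm:
  motion:
    - {"travel": [0,0,0],"rot": [0,0,0]}
    - {"travel": [0,0,0],"rot": [0,0,0]}
    - {"travel": [0,0,0],"rot": [0,0,0]}
    - {"travel": [0,0,0],"rot": [0,0,0]}
    - {"travel": [0,0,0],"rot": [0,0,0]}
    - {"travel": [0,0,0],"rot": [0,0,0]}
    - {"travel": [0,0,0],"rot": [0,0,0]}
    - {"travel": [0,0,0],"rot": [0,0,0]}
  hand: -1
  force: 60

```text
t: 4.37
tool_pos: [0.5736, 0.1043, 0.0318]
ee_rot: [[-0.997, 0.082, 0.001], [0.082, 0.997, 0.0], [-0.001, 0.0, -1.0]]
wrist_force: [1.6, 0.5, 3.0]
gripper_width: 0.0548
grasp_force: 63.6
```

Call:
step_arm:
  motion:
    - {"travel": [0,0,-0.01],"rot": [0,0,0]}
    - {"travel": [0,0,-0.02],"rot": [0,0,0]}
    - {"travel": [0,0,-0.025],"rot": [0,0,0]}
    - {"travel": [0,0,-0.025],"rot": [0,0,0]}
    - {"travel": [0,0,-0.025],"rot": [0,0,0]}
    - {"travel": [0,0,-0.025],"rot": [0,0,0]}
    - {"travel": [0,0,-0.02],"rot": [0,0,0]}
    - {"travel": [0,0,0],"rot": [0,0,0]}

```text
t: 5.03
tool_pos: [0.5752, 0.1045, 0.1871]
ee_rot: [[-0.997, 0.082, 0.009], [0.082, 0.997, 0.001], [-0.009, 0.002, -1.0]]
wrist_force: [0.7, -0.2, -0.0]
gripper_width: 0.0551
grasp_force: 65.1
```

Call:
step_arm:
  motion:
    - {"travel": [0,0,0],"rot": [0,0.09,0]}
    - {"travel": [0,0,0],"rot": [0,0.09,0]}
    - {"travel": [0,0,0],"rot": [0,0.09,0]}
    - {"travel": [0,0,0],"rot": [0,0.09,0]}
    - {"travel": [0,0,0],"rot": [0,0.09,0]}
    - {"travel": [0,0,0],"rot": [0,0.09,0]}
    - {"travel": [0,0,0],"rot": [0,0,0]}
    - {"travel": [0,0,0],"rot": [0,0,0]}

```text
t: 5.7
tool_pos: [0.5728, 0.104, 0.1772]
ee_rot: [[-0.852, 0.082, -0.517], [0.071, 0.997, 0.042], [0.519, -0.001, -0.855]]
wrist_force: [0.3, -0.5, -0.8]
gripper_width: 0.055
grasp_force: 65.1
```

Call:
step_arm:
  motion:
    - {"travel": [0,0,0],"rot": [0,0,0]}
    - {"travel": [0,0,0],"rot": [0,0,0]}
    - {"travel": [0,0,0],"rot": [0,0,0]}
    - {"travel": [0,0,0],"rot": [0,0,0]}
    - {"travel": [0,0,0],"rot": [0,0,0]}
    - {"travel": [0,0,0],"rot": [0,0,0]}

```text
t: 6.2
tool_pos: [0.5729, 0.1043, 0.1822]
ee_rot: [[-0.856, 0.082, -0.511], [0.07, 0.997, 0.042], [0.513, 0.0, -0.859]]
wrist_force: [-0.9, 0.1, -1.9]
gripper_width: 0.0549
grasp_force: 65.1
```

```bash
cat >> h.py <<'E'
def dial(p,R,t):
    """dial plane in the tool frame: normal, centre of the top face"""
    R=np.array(R);P,ok=cloud(p);T=(P-t)@R
    m=ok&(np.abs(T[:,0])<.036)&(np.abs(T[:,1])<.0265)&(T[:,2]<-.005)&(T[:,2]>-.045)
    for _ in range(5):
        A=np.c_[T[m,:2],np.ones(m.sum())]; c=np.linalg.lstsq(A,T[m,2],rcond=None)[0]
        m&=np.abs(T[:,2]-np.c_[T[:,:2],np.ones(len(T))]@c)<.003
    n=np.r_[c[:2],-1]; n/=np.linalg.norm(n); Q=T[m]
    return m.sum(),n,(Q.min(0)+Q.max(0))/2,Q.min(0),Q.max(0),np.degrees(np.arccos((R@n)[2]))
E
python3 - <<'E'
from h import *
np.set_printoptions(precision=4,suppress=True)
s=env.sense(); p=env.camera("wrist"); cv2.imwrite("pics/w4.png",p["img"])
print(s["t"],s["tool_pos"]); print(dial(p,s["ee_rot"],s["tool_pos"]))
E
```

```text
6.2 [0.5729 0.1043 0.1822]
(np.int64(12636), array([ 0.009 , -0.0005, -1.    ]), array([-0.0015,  0.    , -0.0302]), array([-0.03  , -0.0265, -0.0332]), array([ 0.0271,  0.0265, -0.0272]), np.float64(30.325166032799665))
```

View pics/w4.png

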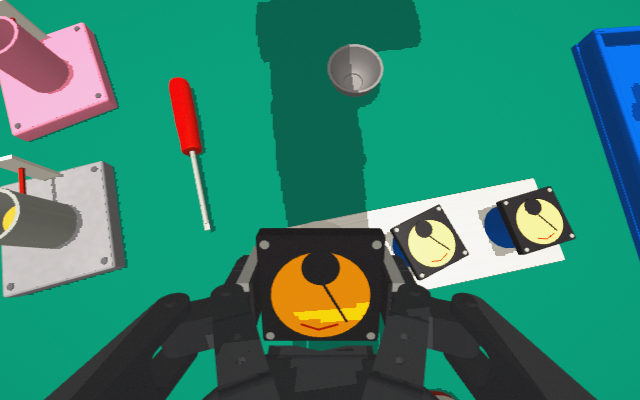

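The amber meter is held firmly at (320,290) and tipped 30°. Now I'll bring it level and pause.

Call:
step_arm:
  motion:
    - {"travel": [0,0,0],"rot": [0,-0.09,0]}
    - {"travel": [0,0,0],"rot": [0,-0.09,0]}
    - {"travel": [0,0,0],"rot": [0,-0.09,0]}
    - {"travel": [0,0,0],"rot": [0,-0.09,0]}
    - {"travel": [0,0,0],"rot": [0,-0.09,0]}
    - {"travel": [0,0,0],"rot": [0,-0.09,0]}
    - {"travel": [0,0,0],"rot": [0,0,0]}
    - {"travel": [0,0,0],"rot": [0,0,0]}

```text
t: 6.92
tool_pos: [0.5719, 0.1044, 0.1819]
ee_rot: [[-0.997, 0.081, -0.001], [0.081, 0.997, 0.0], [0.001, 0.0, -1.0]]
wrist_force: [-0.1, -0.7, -1.9]
gripper_width: 0.0548
grasp_force: 65.1
```

Call:
step_arm:
  motion:
    - {"travel": [0,0,0],"rot": [0,0,0]}
    - {"travel": [0,0,0],"rot": [0,0,0]}
    - {"travel": [0,0,0],"rot": [0,0,0]}
    - {"travel": [0,0,0],"rot": [0,0,0]}
    - {"travel": [0,0,0],"rot": [0,0,0]}
    - {"travel": [0,0,0],"rot": [0,0,0]}

```text
t: 7.42
tool_pos: [0.5734, 0.1042, 0.181]
ee_rot: [[-0.997, 0.082, -0.001], [0.082, 0.997, 0.0], [0.001, 0.0, -1.0]]
wrist_force: [-0.0, -0.1, -1.5]
gripper_width: 0.0547
grasp_force: 65.1
```

Call:
step_arm:
  motion:
    - {"travel": [0.003,-0.033,0],"rot": [0,0,0]}
    - {"travel": [0.003,-0.033,0],"rot": [0,0,0]}
    - {"travel": [0.003,-0.033,0],"rot": [0,0,0]}
    - {"travel": [0.003,-0.033,0],"rot": [0,0,0]}
    - {"travel": [0.003,-0.033,0],"rot": [0,0,0]}
    - {"travel": [0.003,-0.033,0],"rot": [0,0,0]}
    - {"travel": [0,0,0],"rot": [0,0,0]}
    - {"travel": [0,0,0],"rot": [0,0,0]}

```text
t: 8.08
tool_pos: [0.5387, -0.0933, 0.1813]
ee_rot: [[-0.996, 0.085, 0.0], [0.085, 0.996, 0.0], [0.0, 0.0, -1.0]]
wrist_force: [0.2, 0.1, -0.8]
gripper_width: 0.0551
grasp_force: 65.0
```

Run:
```python
from h import *
np.set_printoptions(precision=4,suppress=True)
s=env.sense(); p=env.camera("wrist"); cv2.imwrite("pics/w5.png",p["img"])
print(s["t"],s["tool_pos"]); print(dial(p,s["ee_rot"],s["tool_pos"]))
Q=near(p,(.51,-.195),.04,.08,.09); print(len(Q),Q.mean(0),np.median(Q[:,2]),Q.min(0),Q.max(0),cv2.minEnclosingCircle((Q[:,:2]*1000).astype(np.float32)))
for d in env.mark_of(p,"nest_rim"):
    u,v=d["at"][0]*640,d["at"][1]*400; print(d["conf"],u,v,px2w(p,u,v,.085))
```

```text
8.0833 [ 0.5387 -0.0933  0.1813]
(np.int64(12646), array([ 0.0081, -0.0003, -1.    ]), array([-0.0013,  0.    , -0.0303]), array([-0.0299, -0.0265, -0.0333]), array([ 0.0273,  0.0265, -0.0272]), np.float64(0.4624288450015296))
1027 [ 0.507  -0.1908  0.0841] 0.08455944483181804 [ 0.4822 -0.216   0.08  ] [ 0.533  -0.1644  0.087 ] ((508.00457763671875, -190.4961700439453), 26.238618850708008)
0.91 201.472 178.6 [ 0.5097 -0.1908  0.085 ]
0.83 74.176 344.72 [ 0.6719 -0.3584  0.085 ]
```

View pics/w5.png

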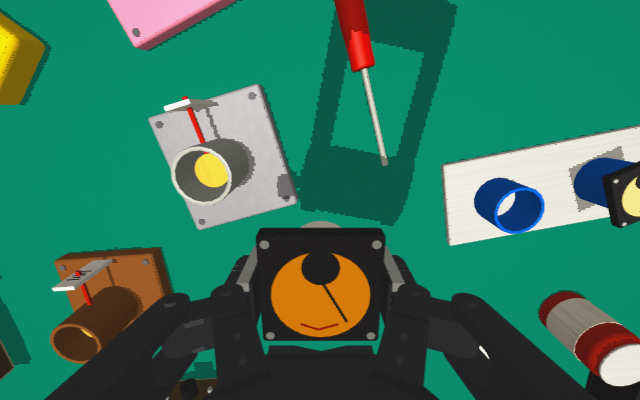

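The grey ring's rim is centred at pixel (203,177). The rim fit gives (0.508, -0.1905), radius 26 mm, height 0.0845 m. The brown jig at (100,325) and the pink one at the top left are not wanted. I'll move over the ring.

Call:
step_arm:
  motion:
    - {"travel": [0.006,-0.025,0],"rot": [0,0,0]}
    - {"travel": [0.006,-0.025,0],"rot": [0,0,0]}
    - {"travel": [0.006,-0.025,0],"rot": [0,0,0]}
    - {"travel": [0.005,-0.025,0],"rot": [0,0,0]}
    - {"travel": [0,0,0.01],"rot": [0,0,0]}
    - {"travel": [0,0,0.01],"rot": [0,0,0]}
    - {"travel": [0,0,0],"rot": [0,0,0]}
    - {"travel": [0,0,0],"rot": [0,0,0]}

```text
t: 8.85
tool_pos: [0.5076, -0.1875, 0.1598]
ee_rot: [[-0.997, 0.08, -0.002], [0.08, 0.997, 0.002], [0.003, 0.002, -1.0]]
wrist_force: [-0.4, -0.2, -1.4]
gripper_width: 0.0549
grasp_force: 65.0
```

Run:
```python
from h import *
np.set_printoptions(precision=4,suppress=True)
s=env.sense(); p=env.camera("wrist"); cv2.imwrite("pics/w6.png",p["img"])
print(s["t"],s["tool_pos"],np.array(s["ee_rot"]).round(3).tolist(),s["wrist_force"])
Q=near(p,(.508,-.1905),.035,.08,.09); print(len(Q)); 
if len(Q): print(cv2.minEnclosingCircle((Q[:,:2]*1000).astype(np.float32)))
print([(d["conf"],d["at"]) for d in env.mark_of(p,"nest_rim")])
```

```text
8.85 [ 0.5076 -0.1875  0.1598] [[-0.997, 0.08, -0.002], [0.08, 0.997, 0.002], [0.003, 0.002, -1.0]] [-0.4169 -0.2144 -1.3607]
709
((507.4150390625, -190.68423461914062), 25.767641067504883)
[(0.8, [0.4906, 0.5325]), (0.73, [0.253, 0.9555])]
```

View pics/w6.png

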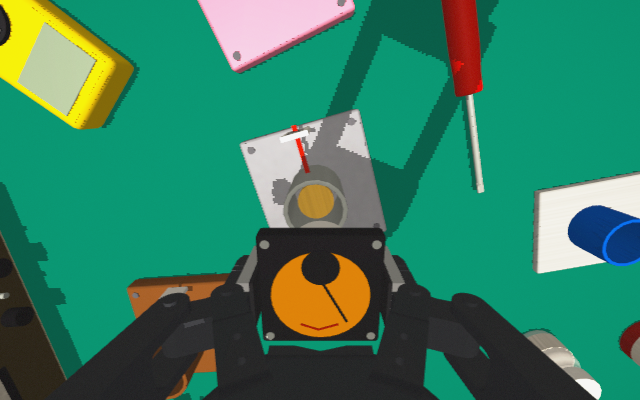

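Call:
step_arm:
  motion:
    - {"travel": [0.001,-0.003,0.01],"rot": [0,0,0]}
    - {"travel": [0,0,0.01],"rot": [0,0,0]}
    - {"travel": [0,0,0.01],"rot": [0,0,0]}
    - {"travel": [0,0,0.01],"rot": [0,0,0]}
    - {"travel": [0,0,0.01],"rot": [0,0,0]}
    - {"travel": [0,0,0.003],"rot": [0,0,0]}
    - {"travel": [0,0,0],"rot": [0,0,0]}
    - {"travel": [0,0,0],"rot": [0,0,0]}

```text
t: 9.62
tool_pos: [0.5066, -0.1923, 0.108]
ee_rot: [[-0.997, 0.082, -0.0], [0.082, 0.997, 0.0], [0.0, 0.0, -1.0]]
wrist_force: [-0.0, -0.2, -0.9]
gripper_width: 0.0549
grasp_force: 65.1
```

Run:
```python
from h import *
np.set_printoptions(precision=4,suppress=True)
L=[env.sense()]
p=env.camera("wrist"); L.append(env.sense()); p2=env.camera("scene"); L.append(env.sense())
for s in L: print(s["t"],s["tool_pos"],np.array(s["ee_rot"])[:,2].round(3).tolist(),s["wrist_force"])
cv2.imwrite("pics/s2.png",cv2.resize(p2["img"][140:220,250:350],(800,600),interpolation=cv2.INTER_CUBIC))
print(dial(p,s["ee_rot"],s["tool_pos"]))
Q=near(p,(.508,-.1905),.035,.08,.088); print(len(Q));
```

```text
9.6167 [ 0.5066 -0.1923  0.108 ] [-0.0, 0.0, -1.0] [-0.0033 -0.2423 -0.9286]
9.6667 [ 0.5069 -0.1925  0.1087] [0.001, -0.0, -1.0] [ 0.012  -0.2945 -0.5019]
9.7167 [ 0.5071 -0.1926  0.109 ] [0.001, -0.001, -1.0] [-0.3492 -0.4592 -1.1278]
(np.int64(12700), array([ 0.0067, -0.0008, -1.    ]), array([-0.0009, -0.    , -0.0293]), array([-0.0297, -0.0265, -0.0324]), array([ 0.028 ,  0.0265, -0.0262]), np.float64(0.46362485946998255))
696
```

Call:
step_arm:
  motion:
    - {"travel": [0,0.0015,0.004],"rot": [0,0,0]}
    - {"travel": [0,0,0.005],"rot": [0,0,0]}
    - {"travel": [0,0,0.005],"rot": [0,0,0]}
    - {"travel": [0,0,0.005],"rot": [0,0,0]}
    - {"travel": [0,0,0],"rot": [0,0,0]}
    - {"travel": [0,0,0],"rot": [0,0,0]}

```text
t: 10.22
tool_pos: [0.5063, -0.1906, 0.0885]
ee_rot: [[-0.997, 0.082, -0.001], [0.082, 0.997, 0.001], [0.001, 0.001, -1.0]]
wrist_force: [0.3, -0.2, -1.4]
gripper_width: 0.0552
grasp_force: 65.1
```

Call:
step_arm:
  motion:
    - {"travel": [0,0,0.004],"rot": [0,0,0]}
    - {"travel": [0,0,0.004],"rot": [0,0,0]}
    - {"travel": [0,0,0.002],"rot": [0,0,0]}
    - {"travel": [0,0,0],"rot": [0,0,0]}
    - {"travel": [0,0,0],"rot": [0,0,0]}

```text
t: 10.63
tool_pos: [0.5066, -0.1908, 0.079]
ee_rot: [[-0.997, 0.082, -0.0], [0.082, 0.997, 0.0], [0.0, 0.0, -1.0]]
wrist_force: [0.4, -0.9, -1.4]
gripper_width: 0.0548
grasp_force: 65.1
```

Call:
step_arm:
  motion:
    - {"travel": [0,0,0.002],"rot": [0,0,0]}
    - {"travel": [0,0,0.002],"rot": [0,0,0]}
    - {"travel": [0,0,0.002],"rot": [0,0,0]}
    - {"travel": [0,0,0],"rot": [0,0,0]}
    - {"travel": [0,0,0],"rot": [0,0,0]}

```text
t: 11.05
tool_pos: [0.5072, -0.191, 0.0741]
ee_rot: [[-0.997, 0.082, 0.001], [0.082, 0.997, -0.001], [-0.001, -0.0, -1.0]]
wrist_force: [-0.3, 0.4, 3.6]
gripper_width: 0.055
grasp_force: 65.5
```

Call:
step_arm:
  motion:
    - {"travel": [0,0,0.002],"rot": [0,0,0]}
    - {"travel": [0,0,0.002],"rot": [0,0,0]}
    - {"travel": [0,0,0],"rot": [0,0,0]}
    - {"travel": [0,0,0],"rot": [0,0,0]}
    - {"travel": [0,0,0],"rot": [0,0,0]}

```text
t: 11.47
tool_pos: [0.5072, -0.191, 0.07]
ee_rot: [[-0.997, 0.082, 0.001], [0.082, 0.997, -0.001], [-0.001, -0.0, -1.0]]
wrist_force: [-0.8, 0.7, 5.7]
gripper_width: 0.0551
grasp_force: 65.7
```

Call:
step_arm:
  motion:
    - {"travel": [0,0,0.002],"rot": [0,0,0]}
    - {"travel": [0,0,0.001],"rot": [0,0,0]}
    - {"travel": [0,0,0.001],"rot": [0,0,0]}
    - {"travel": [0,0,0],"rot": [0,0,0]}
    - {"travel": [0,0,0],"rot": [0,0,0]}

```text
t: 11.88
tool_pos: [0.5073, -0.1911, 0.0664]
ee_rot: [[-0.997, 0.082, 0.002], [0.082, 0.997, -0.001], [-0.002, -0.001, -1.0]]
wrist_force: [-0.5, 0.5, 6.6]
gripper_width: 0.055
grasp_force: 65.8
```

Call:
step_arm:
  motion:
    - {"travel": [0,0,0.001],"rot": [0,0,0]}
    - {"travel": [0,0,0],"rot": [0,0,0]}
    - {"travel": [0,0,0],"rot": [0,0,0]}
    - {"travel": [0,0,0],"rot": [0,0,0]}

```text
t: 12.22
tool_pos: [0.5073, -0.1911, 0.0656]
ee_rot: [[-0.997, 0.082, 0.002], [0.082, 0.997, -0.001], [-0.002, -0.001, -1.0]]
wrist_force: [-2.1, 0.8, 8.7]
gripper_width: 0.0549
grasp_force: 65.9
```

Call:
step_arm:
  motion:
    - {"travel": [0,0,0.0005],"rot": [0,0,0]}
    - {"travel": [0,0,0.0005],"rot": [0,0,0]}
    - {"travel": [0,0,0],"rot": [0,0,0]}
    - {"travel": [0,0,0],"rot": [0,0,0]}
    - {"travel": [0,0,0],"rot": [0,0,0]}

```text
t: 12.63
tool_pos: [0.5074, -0.191, 0.0648]
ee_rot: [[-0.997, 0.082, 0.002], [0.082, 0.997, -0.001], [-0.002, -0.001, -1.0]]
wrist_force: [-2.7, 0.8, 9.9]
gripper_width: 0.0547
grasp_force: 66.1
```

Call:
step_arm:
  motion:
    - {"travel": [0,0,0.0005],"rot": [0,0,0]}
    - {"travel": [0,0,0.0005],"rot": [0,0,0]}
    - {"travel": [0,0,0],"rot": [0,0,0]}
    - {"travel": [0,0,0],"rot": [0,0,0]}
    - {"travel": [0,0,0],"rot": [0,0,0]}

```text
t: 13.05
tool_pos: [0.5074, -0.191, 0.0648]
ee_rot: [[-0.997, 0.082, 0.002], [0.082, 0.997, -0.001], [-0.002, -0.001, -1.0]]
wrist_force: [-4.1, 1.5, 12.1]
gripper_width: 0.0548
grasp_force: 66.4
```

Call:
step_arm:
  motion:
    - {"travel": [0,0,0.001],"rot": [0,0,0]}
    - {"travel": [0,0,0.001],"rot": [0,0,0]}
    - {"travel": [0,0,0],"rot": [0,0,0]}
    - {"travel": [0,0,0],"rot": [0,0,0]}
    - {"travel": [0,0,0],"rot": [0,0,0]}
    - {"travel": [0,0,0],"rot": [0,0,0]}

```text
t: 13.55
tool_pos: [0.5074, -0.1911, 0.0647]
ee_rot: [[-0.997, 0.082, 0.002], [0.082, 0.997, -0.001], [-0.002, -0.001, -1.0]]
wrist_force: [-7.8, 3.2, 21.5]
gripper_width: 0.055
grasp_force: 67.2
```

Run:
```python
from h import *
np.set_printoptions(precision=4,suppress=True)
p=env.camera("wrist"); s=env.sense()
print(s["t"],s["tool_pos"],np.array(s["ee_rot"])[:,2].round(4).tolist(),s["wrist_force"],s["wrist_torque"])
r=dial(p,s["ee_rot"],s["tool_pos"]); print(r, np.array(s["tool_pos"])+np.array(s["ee_rot"])@r[2])
p2=env.camera("scene"); cv2.imwrite("pics/s3.png",cv2.resize(p2["img"][150:210,260:340],(800,600),interpolation=cv2.INTER_CUBIC))
```

```text
13.6 [ 0.5074 -0.1911  0.0647] [0.0025, -0.0012, -1.0] [-6.5224  3.7342 20.5533] [ 0.6376  1.187  -0.0223]
(np.int64(12336), array([ 0.0078, -0.0008, -1.    ]), array([-0.001 , -0.    , -0.0302]), array([-0.0294, -0.0265, -0.0331]), array([ 0.0275,  0.0265, -0.0272]), np.float64(0.5986158644425408)) [ 0.5083 -0.1911  0.0949]
```

View pics/s3.png

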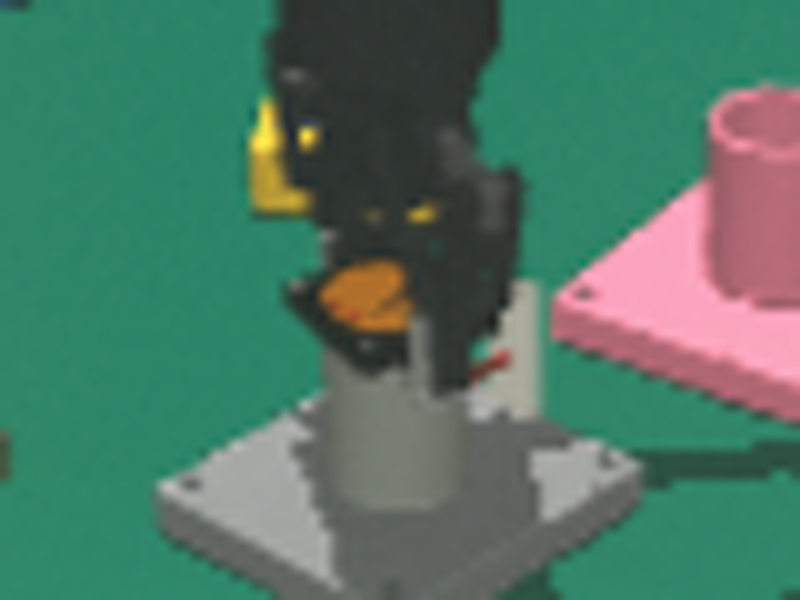

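The picture shows the amber bezel at crop (375,320) flat on the grey ring, with the red flag pushed down. The bezel middle is at 0.0899 m, and the ring takes about 12 N. It is centred and level, so I'm handing it in.

```bash
python3 -c "
from cell import env
print(env.job_done())"
```

```text
the job is handed in; nothing more can be done
None
```

The job is handed in, but no verdict came back: the amber meter was tipped to 30°, levelled in the air, and is now held pressed flush on the grey jig's ring with roughly 12 N on the ring.

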